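Hang the studio headphones in the saddle of the rail under the bench lamp

ROBOT

A 7-joint arm with a two-finger parallel gripper is mounted at the origin on the work surface. World frame = base frame: x ahead of the robot, y to its left, z up, the work surface at z = 0. Lengths are in m, angles in rad, forces in N, time in s.
With the tool pointing down it reaches from about 0.425 to 0.875 m from the base axis. Payload 4.7 kg.
Tool frame: the origin (TCP) lies at the very end of the fingers, on their centre line; the grasp point (between the pads) lies 19 mm behind it; z points along the fingers, y is the direction in which the jaws open and shut (so a half turn about z gives the same grasp; the last joint's range is limited). The gripper opens to 87 mm and grips with 3 to 60 N. Pads are 19 mm wide; open, the fingers measure 117 mm over their backs; the gripper's body (75 mm by 190 mm) begins 51 mm behind the grasp point.
Start: joints at [1.193, 0.321, -0.07, 1.45, 0.023, 1.371, -0.057], TCP at [0.248, -0.601, 0.223] pointing down, gripper open.
Joint ranges: [-2.86, 2.86], [-0.3, 2.09], [-1.38, 1.24], [0.06, 2.45], [-1.56, 4.7], [0.09, 2.05], [-2.69, 2.69]. Speed limits (rad/s): [2.57, 2.57, 3.14, 3.14, 3.14, 3.14, 3.14].

INTERFACE

Orientations are given as a rotation vector (axis times angle).
In Python, from bench import * gives the robot as it stands.
- The arm moves only by the shell command python3 -m jog 'ROWS' [OPENING] [FORCE]. ROWS is JSON, a list of rows, each a list of 4 numbers: the shift along the world's x, y, z in mm, then the turn about the world's z in rad. In form: [[x, y, z, twist], ...]. A call has exactly 8 rows; each row is the pose to reach, as a shift and turn from the pose commanded when the call began; what a row does not reach only later rows make up. A row lasts 1/8 s, in which the tool goes at most 62.5 mm and 10.7 degrees, less where a joint would pass 70% of its speed; a pose out of reach is approached as far as the arm can. A call with a gripper value outside its range is refused whole. OPENING is the opening, from -1 (shut) to 1 (fully open), set as the call begins (- or left out, the last holds). The fingers move at their own pace and stop on an object; FORCE is the grip in N (left out, the last holds). Time passes only in rows, so rows that repeat a pose let the fingers close, or fill a call up. It gives the time, the measured TCP pose, the force and the opening at its end, in the units of the state.
- get_state(): the state, without advancing time (a new reading comes with each control period).
- get_image(name): name is "side" or "top"; returns a dict with "image" (420x560x3 uint8, red, green, blue), "fx", "fy", "cx", "cy" (pixels), "D" ([k1, k2, p1, p2, k3] as OpenCV has them; the pictures are not rectified), "position" and "rotation" of the camera in the world. Camera axes: x right, y down, z forward; pixel columns grow to the right and rows downward; lengths in m; the calibration is good to about 2 mm. A picture is of the moment at which its call begins. There is no depth.
- close_job(): hands the job in, once; it reports no verdict.
The state is a dict: "time": time; "joint_positions": joint angles; "qd": joint speeds; "joint_torque": joint torques, N m; "position": TCP position; "tool_rot": TCP orientation; "ft_force": force on the tool from outside, world axes, zero at the start; "torque": the same for the moment, N m; "grip_width": opening from 0.0 (shut) to 1.0 (fully open).
Only numpy, scipy, OpenCV 4.12 (cv2) and the standard library are available. Lean on these libraries where they do the work, as an engineer would, in place of code of your own. Each camera call takes 0.05 s, during which the arm holds its last target. There are 200 camera calls.

TASK

Clear the bench after the repair: pick up the headphones and hang them by their headband over the horizontal rail under the lamp head, with the band down in the groove of the small black saddle that is clamped somewhere along the rail. They should be left hanging straight and still; go gently against the stand, and do not disturb the other things on the bench.

Things in the scene. Friction and masses are not known exactly. Their poses are not given: they have to be found in the camera images.
- headset: Large black rigid headphones, 170 mm wide (x), 74 mm deep (y), 177 mm high (z), about 0.28 kg, standing on their ear cups. Origin: middle of the underside, at bench level between the cups; z up, x from cup to cup, y along the depth (the rail's direction when hung). Cups: rounded blocks, z = 0 to 86 mm, 74 mm deep, |x| 40 to 85 mm. Left and right, front and back are alike.
- band_crown (a point): Centre of the underside of the headband at its highest point, 167 mm above the headset's origin, same axes. The headband is a half-circle arch in the xz plane, a strip 30 mm wide (y) and 10 mm thick, inner radius 62 mm, outer 72 mm, centred 62 mm below this point; from there straight arms at x = +-67 mm go down to the cups.
- stand: Fixed bench lamp stand: dark base plate 190 (x) by 150 mm (y), y -55 to +95 mm, 14 mm high, a square post, a rail and a lamp head above the rail. Steel rail 16 mm in diameter, axis 225 mm above the bench, runs from the post along -y, 205 mm long. Origin: on the bench under the rail's inner end; z up.
- post: Square aluminium post 24 by 24 mm, 340 mm high; origin and axes as the stand's, its face towards the rail at y = 0. It carries the black hanger saddle, clamped on the rail at an unreported place. Saddle, from the post outwards: upright tongue 24 mm wide, 6 mm thick, top 55 mm above the rail's axis, its outer face 36 to 106 mm from the post's face; then the groove; then a lip.
- rail_back (a point): Point on the rail's axis where it meets the post's face; axes as the stand's (rail along -y, z up).
- rail_tip (a point): Point on the rail's axis at its free outer end, 205 mm from rail_back; same axes. The last 10 mm is a black knob 28 mm in diameter. Between here and the post is the saddle: groove 38 mm long, a sleeve of radius 13 mm; lip at its outer end a disc of radius 21 mm, 6 mm thick; the tongue at its inner end stands higher and stops a raised headband slid in from this end.
- lamp_under (a point): Centre of the underside of the flat lamp head, straight above the rail, 88 mm above the rail's axis (313 mm above the bench); axes as the stand's. The head is 92 mm wide (x), 190 mm long (y), 25 mm thick and covers the rail except its last 40 mm.
- project_box: Bystander: grey metal box 110 x 70 x 42 mm with two short black sockets on one end, near the rail's free end; origin: centre of underside.
- transformer: Bystander: transformer with dark core and copper winding, 60 x 74 x 50 mm; origin: centre of underside.
- solder_spool: Bystander: grey flanged spool standing upright, 60 mm diameter, 50 mm high; origin: centre of underside.
- mug: Bystander: white mug, 80 mm diameter, 90 mm high; origin: centre of underside.
- mic_grille: Bystander: silvery microphone head standing upright, 52 mm diameter, 60 mm high; origin: centre of underside.
- screwdriver: Bystander: screwdriver lying flat along its x axis.
- meter: Bystander: yellow handheld meter lying flat, 150 x 80 x 35 mm; origin: centre of underside.

How it is judged:
By the outcome, as a careful person would: the job done as asked, in the order asked, and still so for the second after the job is handed in, with the robot touching nothing.
It also fails if it takes over 51 s, if anything falls off the work surface, if the arm or the gripper's body presses on something with over 40 N, if the wrist force passes 120 N, or if a joint passes its speed limit or range.

## Working session

There is one attempt and no reset: what is moved stays moved. The work goes in short steps, Python scripts to look and compute and a shell command to move; the robot and the scene stay as the last step left them, time stands still between calls to the robot, and variables do not carry over. Pictures are saved under pics/ and viewed, about 8 in all and at most 12, crops included, and the job is handed in when it is done.

```bash
mkdir -p pics
cat > h.py <<'E'
from bench import *
import numpy as np, cv2
def snap(n,f):
    d=get_image(n); cv2.imwrite('pics/'+f,d['image'][:,:,::-1]); np.save(f'pics/{n}.npy',d,allow_pickle=True); return d
def load(n): return np.load(f'pics/{n}.npy',allow_pickle=True).item()
def K(d): return np.array([[d['fx'],0,d['cx']],[0,d['fy'],d['cy']],[0,0,1.]])
def ray(d,uv):
    p=cv2.undistortPoints(np.array([[uv]],float),K(d),np.array(d['D'],float))[0,0]
    return np.array(d['position']),np.array(d['rotation'])@np.array([p[0],p[1],1])
def atz(d,uv,z):
    o,r=ray(d,uv); return o+r*(z-o[2])/r[2]
def proj(d,P):
    R=np.array(d['rotation']);P=(np.atleast_2d(P)-d['position'])@R
    return cv2.projectPoints(P,np.zeros(3),np.zeros(3),K(d),np.array(d['D'],float))[0][:,0]
def tri(a,ua,b,ub):
    o1,r1=ray(a,ua);o2,r2=ray(b,ub);r1/=np.linalg.norm(r1);r2/=np.linalg.norm(r2)
    s=np.linalg.lstsq(np.c_[r1,-r2],o2-o1,rcond=None)[0];p=o1+s[0]*r1;q=o2+s[1]*r2
    return (p+q)/2,np.linalg.norm(p-q)
E
python3 - <<'E'
from h import *
for n in('side','top'):
    d=snap(n,n+'0.png');print(n,d['position'],np.array(d['rotation']).round(3).tolist(),d['fx'],d['cx'],d['cy'],d['D'])
s=get_state();print(s['position'],s['tool_rot'],s['ft_force'],s['grip_width'],s['time'])
E
```

```text
side [ 0.21306483 -1.19707614  1.0116304 ] [-2.157, 0.301, -0.179] 482.26078576805435 276.3714188983161 209.2754336393095 [-0.1412565  0.         0.         0.         0.       ]
top [ 0.36707021 -0.03386304  1.34549496] [-2.116, 2.149, -0.187] 405.52963905234327 279.8159911761995 208.24138342398936 [-0.0116495  0.         0.         0.         0.       ]
[ 0.24798119 -0.60029571  0.22156938] [-3.07984646e+00 -6.11281725e-01  6.73692613e-04] [ 0.20993728 -0.00820952  0.55257932] 1.0010406617453786 0.1
```

View pics/side0.png

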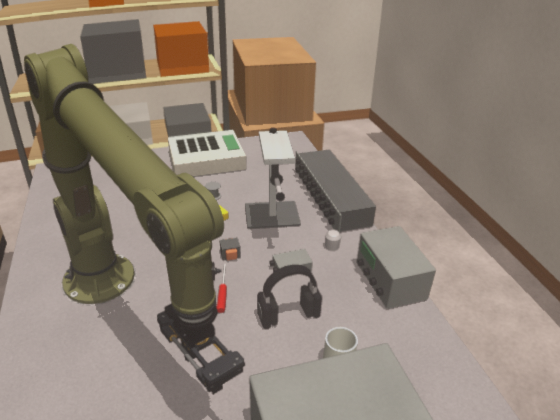

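View pics/top0.png

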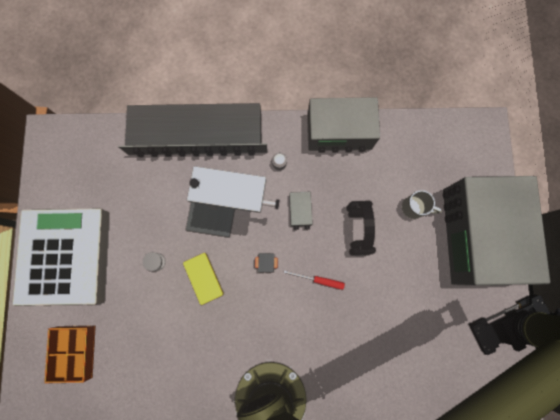

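```bash
sed -i "s/R=np.array(d\['rotation'\]);/R=cv2.Rodrigues(np.array(d['rotation'],float))[0];/; s/np.array(d\['rotation'\])@/cv2.Rodrigues(np.array(d['rotation'],float))[0]@/" h.py
python3 - <<'E'
from h import *
s=cv2.imread('pics/side0.png');t=cv2.imread('pics/top0.png')
a=cv2.resize(s[120:330,235:365],None,fx=3,fy=3,interpolation=cv2.INTER_CUBIC)[:600]
b=cv2.resize(t[155:275,180:385],None,fx=1.95,fy=1.95,interpolation=cv2.INTER_CUBIC)
c=np.zeros((600,800,3),np.uint8);c[:a.shape[0],:390]=a;c[:b.shape[0],395:395+b.shape[1]]=b
cv2.imwrite('pics/c0.png',c)
d=load('top');e=load('side')
for uv,z in[((277,204),.225),((362,228),.177),((265,208),.225)]:print(uv,atz(d,uv,z))
E
```

```text
(277, 204) [ 0.57490263 -0.03049865  0.225     ]
(362, 228) [ 0.50916177 -0.27600302  0.177     ]
(265, 208) [0.56401364 0.00332324 0.225     ]
```

View pics/c0.png

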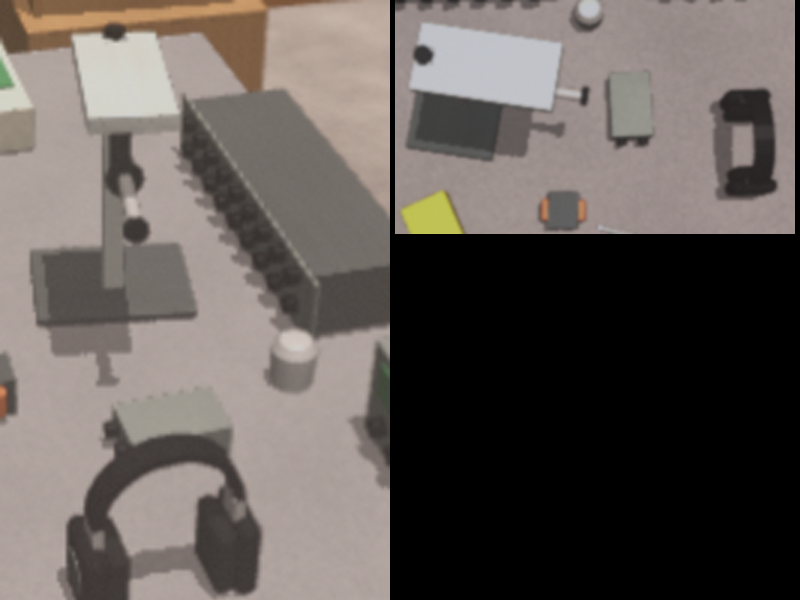

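```bash
cat > fit.py <<'E'
from h import *
from scipy.optimize import least_squares,minimize
T=load('top');S=load('side')
def place(p,P): c,s=np.cos(p[2]),np.sin(p[2]);P=np.atleast_2d(P);return np.c_[p[0]+c*P[:,0]-s*P[:,1],p[1]+s*P[:,0]+c*P[:,1],P[:,2]]
tc=lambda x,y:(180+(x-395)/1.95,155+y/1.95); sc=lambda x,y:(235+x/3,120+y/3)
# stand: body x,y,yaw; rail along -y
obs=[(T,tc(423,24),(.046,.025,.338)),(T,tc(562,44),(.046,-.165,.338)),(T,tc(551,109),(-.046,-.165,.338)),(T,tc(410,90),(-.046,.025,.338)),(T,tc(586,96),(0,-.2,.225)),(S,sc(136,230),(0,-.205,.225)),
(S,sc(38,323),(-.095,-.055,.0)),(S,sc(195,315),(.095,-.055,0)),(T,tc(408,149),(-.095,.095,.007)),(T,tc(493,157),(-.095,-.055,.007)),(S,sc(88,131),(-.046,-.165,.313)),(S,sc(178,124),(.046,-.165,.313)),]
f=lambda p:np.concatenate([proj(d,place(p,P))[0]-uv for d,uv,P in obs])
r=least_squares(f,[.58,.17,0],loss='soft_l1');print('stand',r.x.round(4),r.fun.reshape(-1,2).round(1).tolist())
st=r.x
for y in (-.08,-.09,-.1,-.11,-.12,-.13,-.14,-.15):print(y,proj(S,place(st,[0,y,.225])).round(1)[0])
print('lip obs',sc(125,178),'tip/back world',place(st,[[0,-.205,.225],[0,0,.225]]).round(4).tolist())
def box(x0,x1,y0,y1,z0,z1):return np.array([[x,y,z] for x in(x0,x1) for y in(y0,y1) for z in(z0,z1)])
parts=[box(.04,.085,-.037,.037,0,.086),box(-.085,-.04,-.037,.037,0,.086)]+[box(s-.005,s+.005,-.015,.015,.08,.105) for s in(-.067,.067)]
a=np.linspace(0,np.pi,19)
for u,v in zip(a,a[1:]):parts.append(np.array([[q*np.cos(w),y,.105+q*np.sin(w)] for w in(u,v) for q in(.062,.072) for y in(-.015,.015)]))
def render(d,p):
    m=np.zeros((420*4,560*4),np.uint8)
    for P in parts: cv2.fillConvexPoly(m,cv2.convexHull((proj(d,place(p,P))*4+1.5).round().astype(np.int32)),255)
    return cv2.resize(m,(560,420),interpolation=cv2.INTER_AREA)/255.
obsm=[]
for d,(y0,y1,x0,x1) in((T,(190,265,335,390)),(S,(255,335,245,335))):
    m=np.zeros((420,560));m[y0:y1,x0:x1]=d['image'][y0:y1,x0:x1].max(2)<70
    if d is S: m[255:276,245:272]=0;m[262:280,255:275]*=1
    obsm.append(m)
g=lambda p:sum(np.abs(cv2.GaussianBlur(render(d,p)-m,(0,0),1)).sum()/m.sum() for d,m in zip((T,S),obsm))
best=min((minimize(g,[.509,-.27,y],method='Nelder-Mead',options=dict(initial_simplex=np.array([.509,-.27,y])+np.array([[0,0,0],[.02,0,0],[0,.02,0],[0,0,.15]]))) for y in(-.15,.1)),key=lambda r:r.fun)
print('headset',best.x.round(4),best.fun)
np.save('pose.npy',[st,best.x])
for n,d,m,(y0,y1,x0,x1) in(('t',T,obsm[0],(180,270,325,400)),('s',S,obsm[1],(250,340,240,340))):
    im=d['image'].copy();e=(render(d,best.x)>.5).astype(np.uint8);cs,_=cv2.findContours(e,cv2.RETR_LIST,cv2.CHAIN_APPROX_NONE)
    cv2.drawContours(im,cs,-1,(0,255,0),1);cv2.imwrite(f'pics/f{n}.png',cv2.resize(im[y0:y1,x0:x1],(380,400))[:,:,::-1])
cv2.imwrite('pics/f.png',np.hstack([cv2.imread('pics/ft.png'),cv2.imread('pics/fs.png')]))
E
python3 fit.py
```

```text
stand [ 0.6077  0.1654 -0.1532] [[-1.2, -1.5], [0.7, -1.9], [1.2, -0.1], [-0.8, -0.5], [-0.3, -1.0], [-0.3, -0.2], [-1.7, 1.2], [-0.5, 0.3], [-0.7, -0.2], [0.3, 1.9], [-1.0, 1.4], [-0.3, 2.2]]
-0.08 [274.7 175.4]
-0.09 [275.1 177. ]
-0.1 [275.5 178.6]
-0.11 [275.9 180.2]
-0.12 [276.3 181.9]
-0.13 [276.7 183.5]
-0.14 [277.2 185.2]
-0.15 [277.6 186.9]
lip obs (276.6666666666667, 179.33333333333334) tip/back world [[0.5764, -0.0372, 0.225], [0.6077, 0.1654, 0.225]]
headset [ 0.5257 -0.2989 -0.0648] 1.1498194812692932
```

View pics/f.png

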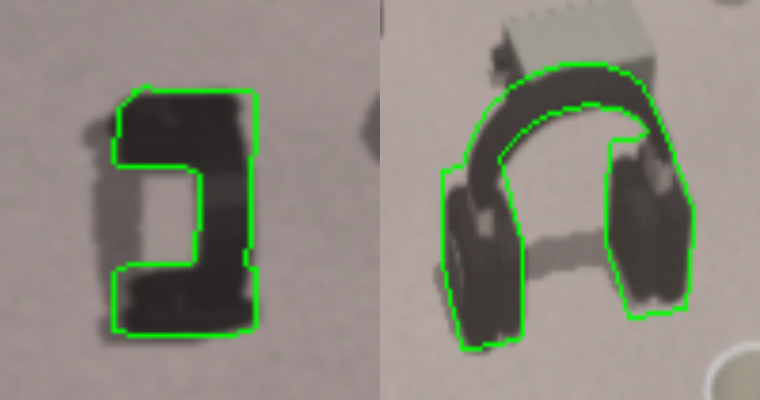

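```bash
cat > fit2.py <<'E'
from fit import *
for th in(50,60,70):
  for d,nm,(y0,y1,x0,x1) in((T,'T',(190,265,335,390)),(S,'S',(255,335,245,335))):
    m=np.zeros((420,560));m[y0:y1,x0:x1]=d['image'][y0:y1,x0:x1].max(2)<th
    if nm=='S':m[255:272,245:270]=0
    q=lambda p:np.abs(cv2.GaussianBlur(render(d,p)-m,(0,0),1)).sum()/m.sum()
    x0_=best.x
    r=minimize(q,x0_,method='Nelder-Mead',options=dict(initial_simplex=x0_+np.array([[0,0,0],[.01,0,0],[0,.01,0],[0,0,.08]])))
    print(th,nm,r.x.round(4),round(r.fun,3),int(m.sum()),render(d,r.x).sum().round())
c=S['image'][285:400,140:260,::-1]
c=cv2.resize(c,None,fx=3.3,fy=3.3,interpolation=cv2.INTER_CUBIC)
e=T['image'][290:370,440:560,::-1];e=cv2.resize(e,None,fx=3.3,fy=3.3,interpolation=cv2.INTER_CUBIC)
o=np.zeros((380,800,3),np.uint8);o[:379,:396]=c[:379];o[:264,400:796]=e;cv2.imwrite('pics/g.png',o)
# lip close-up numbers: darkness along rail-centre line
g=cv2.cvtColor(S['image'],cv2.COLOR_RGB2GRAY)
print(g[160:206,268:292:1][::1][:, ::2])
E
python3 fit2.py | tail -n +11
```

```text
headset [ 0.5257 -0.2989 -0.0648] 1.1498194812692932
50 T [ 0.5225 -0.2949  0.0255] 0.602 743 1190.0
50 S [ 0.5257 -0.2989 -0.0648] inf 0 2179.0
60 T [ 0.5238 -0.2949  0.0447] 0.422 835 1187.0
60 S [ 0.5257 -0.2989 -0.0648] inf 0 2179.0
70 T [ 0.5236 -0.2975 -0.0045] 0.26 945 1191.0
70 S [ 0.5266 -0.3037 -0.1662] 0.798 1186 2100.0
[[137 138 139 138 138 138 138 139 138 138 139 138]
 [133 134 135 136 136 135 137 137 138 137 135 136]
 [132 131 132 133 134 132 133 135 137 136 136 134]
 [131 128 125 123 123 123 131 133 141 141 139 144]
 [136 123  98  95  91  96 138 141 149 150 154 166]
 [154 117  68  66  63  91 159 162 164 164 165 168]
 [156 115  63  62  62 100 164 163 164 166 167 167]
 [156 116  62  62  59  98 164 164 165 166 168 168]
 [155 116  65  60  60 100 164 165 165 165 166 167]
 [153 115  62  61  61 100 165 167 167 166 168 168]
 [155 116  63  62  62 101 165 166 166 167 168 169]
 [156 115  62  62  61  97 164 166 167 168 168 167]
 [156 115  63  63  60  86 163 167 168 168 167 166]
 [157 114  62  59  61  75 157 166 167 168 169 167]
 [157 114  63  61  59  66 132 166 167 167 166 168]
 [
[... 1072 characters left out ...]
59 122 121 123  70  57  57  57  96 164 165 167]
 [158 121 122 122  70  60  59  58  92 164 164 165]
 [157 122 122 121  77  57  56  58 113 164 163 164]
 [157 123 122 122 108  65  59  66 134 165 162 162]
 [158 122 121 123 134  97  73  96 152 155 155 154]
 [151 122 122 124 124 132 100 125 132 129 126 125]
 [121 121 123 123 111 114 109 113 113 112 111 111]
 [104 122 122 122 107 110 111 111 111 111 110 111]
 [ 88 121 123 123 100 111 111 110 111 111 111 110]
 [ 85 122 123 123  99 110 110 111 111 110 111 110]]fit2.py:6: RuntimeWarning: divide by zero encountered in scalar divide
  q=lambda p:np.abs(cv2.GaussianBlur(render(d,p)-m,(0,0),1)).sum()/m.sum()
  np.max(np.abs(fsim[0] - fsim[1:])) <= fatol):
```

View pics/g.png

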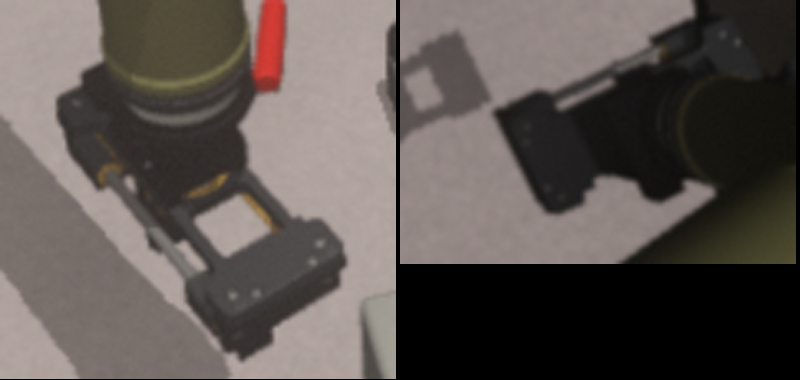

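```bash
sed -i 's/for th in(50,60,70)/for th in(80,90,100)/; /^print(g\[/d' fit2.py; sed -i "s/if nm=='S':m\[255:272,245:270\]=0/if nm=='S':m[255:272,245:274]=0;m[262:276,245:262]=0/" fit2.py
cat >> fit2.py <<'E'
print(g[255:330:2,250:330:3])
m=g[190:262:2,344:380:2];print(cv2.cvtColor(T['image'],cv2.COLOR_RGB2GRAY)[190:262:2,342:380:2])
# lip: predicted outline extents for candidates (bottom row, left/right cols)
t=np.linspace(0,2*np.pi,60)
for y in(-.095,-.1,-.105,-.11,-.115,-.12,-.125):
    c=np.c_[.021*np.cos(t),0*t+y,.225+.021*np.sin(t)];P=proj(S,place(st,c));print(y,P.min(0).round(1),P.max(0).round(1))
c=np.c_[.014*np.cos(t),0*t-.205,.225+.014*np.sin(t)];P=proj(S,place(st,c));print('knob',P.min(0).round(1),P.max(0).round(1))
E
python3 -W ignore fit2.py | tail -n +12
```

```text
80 T [ 0.5245 -0.2982  0.0406] 0.197 996 1192.0
80 S [ 0.5273 -0.3018 -0.1346] 0.425 1535 2127.0
90 T [ 0.5244 -0.2971  0.0294] 0.142 1043 1190.0
90 S [ 0.5278 -0.3011 -0.1092] 0.342 1652 2146.0
100 T [ 0.5226 -0.2968  0.0247] 0.193 1297 1198.0
100 S [ 0.528  -0.3005 -0.0656] 0.283 1770 2185.0
[[169 164 166 ... 168 166 164]
 [168 167 166 ... 165 166 166]
 [168 166 164 ... 165 165 167]
 ...
 [169 169 168 ... 163 165 165]
 [166 167 169 ... 167 166 165]
 [167 169 168 ... 164 164 169]]
[[145 144 146 145 144 144 143 144 147 147 147 146 144 145 145 147 147 147
  149]
 [143 145 145 144 145 144 144 146 147 145 145 147 145 144 145 147 146 148
  146]
 [141 141 144 145 145 143 145 146 147 147 144 146 149 146 146 149 151 150
  147]
 [144 146 145 146 147 146 145 145 144 144 147 146 147 147 147 147 149 148
  148]
 [146 146 145 145 143 148 146 147 145 146 147 143 144 143 145 146 144 149
  147]
 [145 146 142 144 138 124 119 116 116 112 111 112  98  95 114 141 144 146
  147]
 [145 147 144 131  80  46  45  44  42  40  40  42  40  39  46 111 142 145
  146]
 [146 146 140  85  40  43  44  45  43  36  38 
[... 1877 characters left out ...]
4  45  47 122
  148]
 [148 122  94  79  41  36  39  41  40  41  41  41  42  41  41  46  73 133
  148]
 [149 118  93  88  58  44  43  43  44  47  51  48  54  62  89 111 139 147
  148]
 [149 136 101  97  93  91  90  85  85  86  88 105 130 139 146 150 150 149
  149]
 [148 145 142 143 142 142 142 142 144 144 141 146 148 150 148 149 150 147
  147]
 [148 149 148 150 150 151 148 147 152 153 150 150 149 149 148 147 149 148
  142]]
-0.095 [268.7 172.1] [281.8 183.5]
-0.1 [268.9 172.9] [282.  184.3]
-0.105 [269.1 173.7] [282.2 185.1]
-0.11 [269.3 174.5] [282.5 185.9]
-0.115 [269.5 175.3] [282.7 186.7]
-0.12 [269.7 176.1] [282.9 187.5]
-0.125 [269.9 176.9] [283.1 188.4]
knob [275.4 192.5] [284.6 200.4]
```

```bash
python3 -m jog '[[15,30,20,-0.05],[45,75,40,-0.1],[75,120,60,-0.15],[105,165,60,-0.2],[140,210,60,-0.25],[175,255,60,-0.3],[203,301,60,-0.382],[203,301,60,-0.382]]' 1 40
python3 - <<'E'
from h import *
s=get_state();print(s['position'],s['tool_rot'],s['ft_force'])
for n in('side','top'):snap(n,n+'1.png')
a=cv2.imread('pics/side1.png')[170:350,180:390];b=cv2.imread('pics/top1.png')[170:290,300:400]
o=np.zeros((360,800,3),np.uint8);o[:,:420]=cv2.resize(a,(420,360),interpolation=cv2.INTER_CUBIC);o[:,430:730]=cv2.resize(b,(300,360));cv2.imwrite('pics/c1.png',o)
E
```

```text
time: 1.1
position: [0.4541, -0.2942, 0.2825]
tool_rot: [-3.14, -0.03, -0.001]
ft_force: [-0.2, -1.2, 0.5]
grip_width: 0.999
[ 0.45413668 -0.2941955   0.28246533] [-3.13954786e+00 -3.02614945e-02 -1.20830134e-03] [-0.17307007 -1.15271392  0.54993346]
```

View pics/c1.png

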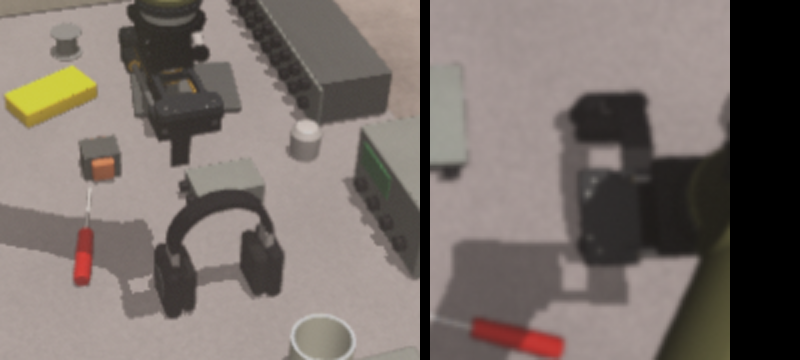

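```bash
python3 -m jog '[[1,2,-25,0],[1,2,-55,0],[1,2,-90,0],[1,2,-120,0],[1,2,-145,0],[1,2,-165,0],[1,2,-178,0],[1,2,-178,0]]' - -
python3 - <<'E'
from h import *
s=get_state();print(s['position'],s['tool_rot'],s['ft_force'])
for n in('side','top'):snap(n,n+'2.png')
a=cv2.imread('pics/side2.png')[215:335,235:345];cv2.imwrite('pics/c2.png',cv2.resize(a,(550,600),interpolation=cv2.INTER_CUBIC))
E
```

```text
time: 2.2
position: [0.451, -0.2984, 0.1036]
tool_rot: [-3.141, -0.013, 0.003]
ft_force: [0.4, -0.8, 0.3]
grip_width: 0.999
[ 0.45095225 -0.29840861  0.10362749] [-3.14068753e+00 -1.28842828e-02  3.01756220e-03] [ 0.42277994 -0.75416442  0.34189295]
```

View pics/c2.png

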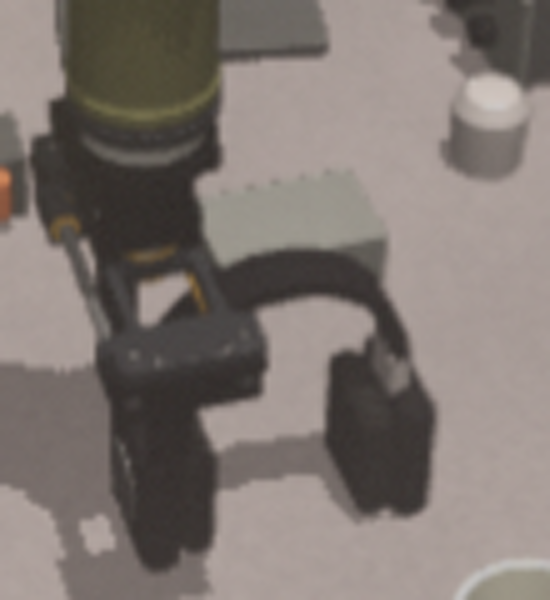

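```bash
python3 -m jog '[[0,0,0,0],[0,0,0,0],[0,0,0,0],[0,0,0,0],[0,0,0,0],[0,0,0,0],[0,0,0,0],[0,0,0,0]]' -1 50
```

```text
time: 3.3
position: [0.4521, -0.298, 0.1046]
tool_rot: [3.141, 0.015, -0.0]
ft_force: [0.2, -1.1, 0.0]
grip_width: 0.339
```

```bash
python3 -m jog '[[0,0,4,0],[0,0,12,0],[0,0,24,0],[0,0,40,0],[0,0,60,0],[0,0,80,0],[0,0,95,0],[0,0,95,0]]' - -
cat > fit3.py <<'E'
import sys
import numpy as np,cv2
exec(open('fit.py').read().split("obsm=[]")[0].replace('print','(lambda *a:0)'))
from scipy.optimize import minimize
def place6(p,P): # x,y,z of origin, yaw, tilt about body y
    c,s=np.cos(p[4]),np.sin(p[4]);P=np.atleast_2d(P);Q=np.c_[c*P[:,0]+s*P[:,2],P[:,1],-s*P[:,0]+c*P[:,2]];R=place([p[0],p[1],p[3]],Q);R[:,2]+=p[2];return R
def draw(d,p,f=None):
    im=d['image'].copy()
    for P in parts: cv2.polylines(im,[cv2.convexHull(proj(d,place6(p,P)).round().astype(np.int32))],True,(0,255,0),1)
    return im[:,:,::-1]
E
python3 - <<'E'
from h import *
s=get_state();print(s['position'],s['tool_rot'],s['ft_force'],s['torque'])
for n in('side','top'):snap(n,n+'3.png')
a=cv2.imread('pics/side3.png')[170:320,220:345];b=cv2.imread('pics/top3.png')[170:280,320:420]
o=np.zeros((540,800,3),np.uint8);o[:,:450]=cv2.resize(a,(450,540),interpolation=cv2.INTER_CUBIC);o[:374,455:795]=cv2.resize(b,(340,374));cv2.imwrite('pics/c3.png',o)
E
```

```text
time: 4.3
position: [0.4531, -0.2983, 0.2014]
tool_rot: [3.14, 0.015, 0.004]
ft_force: [-0.3, 0.7, -2.6]
grip_width: 0.334
[ 0.45307185 -0.2982576   0.20138206] [3.13955507 0.01543989 0.0040442 ] [-0.30722447  0.72694502 -2.57321505] [ 0.0813068   0.11512629 -0.06129051]
```

View pics/c3.png

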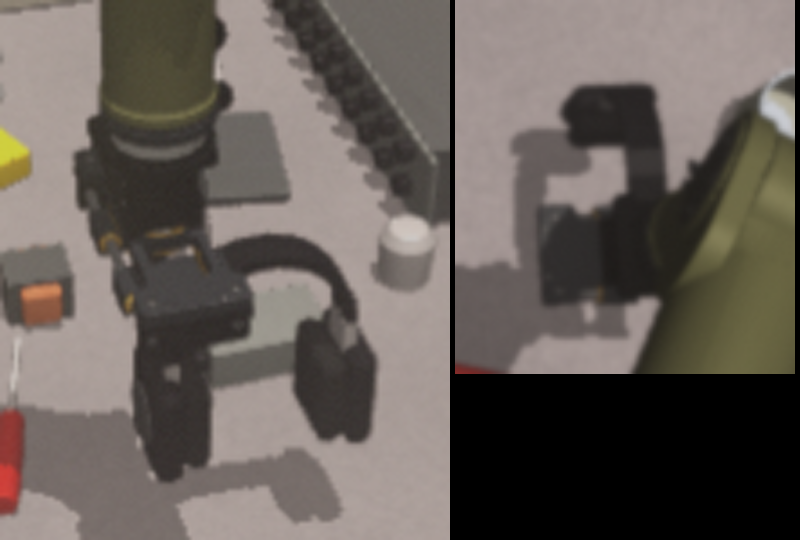

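```bash
python3 -m jog '[[2,15,0,-0.02],[6,45,0,-0.04],[10,80,0,-0.06],[14,120,0,-0.08],[19,160,0,-0.1],[23,195,0,-0.13],[26,222,0,-0.15],[28,235,0,-0.163]]' - -
python3 - <<'E'
from h import *
for n in('side','top'):snap(n,n+'4.png')
s=get_state();print(s['position'],s['tool_rot'],s['ft_force'],s['torque'])
a=cv2.imread('pics/side4.png')[100:260,200:330];b=cv2.imread('pics/top4.png')[150:270,180:330]
o=np.zeros((540,800,3),np.uint8);o[:,:438]=cv2.resize(a,(438,540),interpolation=cv2.INTER_CUBIC);o[:280,445:795]=cv2.resize(b,(350,280),interpolation=cv2.INTER_CUBIC);cv2.imwrite('pics/c4.png',o)
E
```

```text
time: 5.4
position: [0.4796, -0.0605, 0.1986]
tool_rot: [-3.132, 0.237, 0.003]
ft_force: [0.6, -0.3, -2.7]
grip_width: 0.338
[ 0.47976793 -0.06063167  0.19875411] [-3.13182424e+00  2.35072963e-01  2.48956293e-03] [-0.08729685 -0.16677012 -3.13799197] [ 0.04875337  0.18510677 -0.04665771]
```

View pics/c4.png

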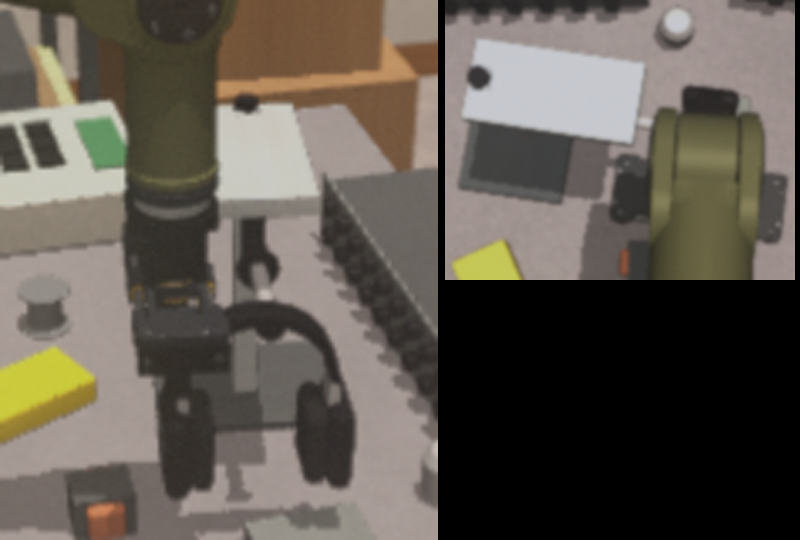

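```bash
python3 -m jog '[[2,15,0,0],[5,35,0,0],[9,58,0,0],[12,80,0,0],[15,100,0,0],[18,118,0,0],[20,131,0,0],[21,138,0,0]]' - -
python3 - <<'E'
from h import *
for n in('side','top'):snap(n,n+'5.png')
s=get_state();print(s['position'],s['tool_rot'],s['ft_force'],s['torque'])
a=cv2.imread('pics/side5.png')[90:240,190:320];b=cv2.imread('pics/top5.png')[150:270,160:310]
o=np.zeros((540,800,3),np.uint8);o[:,:468]=cv2.resize(a,(468,540),interpolation=cv2.INTER_CUBIC);o[:256,475:795]=cv2.resize(b,(320,256),interpolation=cv2.INTER_CUBIC);cv2.imwrite('pics/c5.png',o)
E
```

```text
time: 6.5
position: [0.5011, 0.0759, 0.1994]
tool_rot: [-3.132, 0.24, 0.001]
ft_force: [0.3, -0.2, -2.4]
grip_width: 0.338
[0.50115079 0.07582417 0.19948608] [-3.13220157e+00  2.39112948e-01  5.27420998e-04] [-0.35614692  0.0096177  -2.6434631 ] [ 0.09255798  0.1829873  -0.02449287]
```

View pics/c5.png

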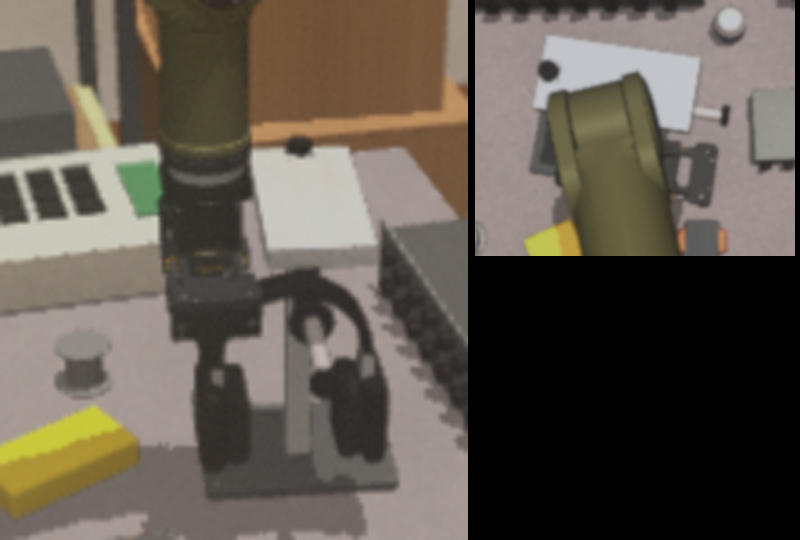

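```bash
python3 -m jog '[[0.5,4,0,0],[1,8,0,0],[2,12,0,0],[2.5,16,0,0],[3,19,0,0],[3.3,21,0,0],[3.4,22,0,0],[3.4,22,0,0]]' - -
python3 -m jog '[[0.1,0.5,0,0],[0.2,1,0,0],[0.3,1.5,0,0],[0.3,2,0,0],[0.4,2.5,0,0],[0.5,3,0,0],[0.5,3,0,0],[0.5,3,0,0]]' - -
```

```text
time: 7.6
position: [0.5046, 0.0972, 0.1996]
tool_rot: [3.132, -0.24, -0.0]
ft_force: [-0.1, 0.4, -2.3]
grip_width: 0.337
time: 8.6
position: [0.5051, 0.1002, 0.1996]
tool_rot: [3.132, -0.24, -0.0]
ft_force: [-0.2, -0.5, -2.6]
grip_width: 0.338
```

```bash
for i in 1; do python3 -m jog '[[0.1,0.5,0,0],[0.2,1,0,0],[0.3,1.5,0,0],[0.3,2,0,0],[0.4,2.5,0,0],[0.4,2.5,0,0],[0.4,2.5,0,0],[0.4,2.5,0,0]]' - -; done
```

```text
time: 9.6
position: [0.5055, 0.1027, 0.1996]
tool_rot: [3.132, -0.24, -0.0]
ft_force: [0.2, 0.1, -3.3]
grip_width: 0.335
```

```bash
python3 -m jog '[[0.1,0.5,0,0],[0.2,1,0,0],[0.3,1.5,0,0],[0.3,2,0,0],[0.3,2,0,0],[0.3,2,0,0],[0.3,2,0,0],[0.3,2,0,0]]' - -
```

```text
time: 10.6
position: [0.5058, 0.1047, 0.1996]
tool_rot: [3.132, -0.24, -0.0]
ft_force: [0.1, -1.0, -3.1]
grip_width: 0.337
```

```bash
python3 -m jog '[[0.1,0.5,0,0],[0.2,1,0,0],[0.3,1.5,0,0],[0.3,2,0,0],[0.3,2,0,0],[0.3,2,0,0],[0.3,2,0,0],[0.3,2,0,0]]' - -; python3 -c "
from h import *
s=get_state();print(s['ft_force'],s['torque'])"
```

```text
time: 11.6
position: [0.506, 0.1063, 0.1995]
tool_rot: [3.132, -0.241, -0.001]
ft_force: [-0.7, -2.4, -2.7]
grip_width: 0.333
[-0.69501063 -2.42672372 -2.72823565] [-0.54994268  0.44537674 -0.41749529]
```

```bash
python3 -m jog '[[-0.4,-2.5,0,0],[-0.8,-5,0,0],[0.5,-5.2,-2,0],[2,-5.4,-5,0],[3.2,-5.6,-9,0],[3.2,-5.6,-13,0],[3.2,-5.6,-16,0],[3.2,-5.6,-16,0]]' - -
python3 -c "
from h import *
s=get_state();print(s['ft_force'],s['torque'])"
```

```text
time: 12.6
position: [0.509, 0.1011, 0.1832]
tool_rot: [3.132, -0.24, -0.001]
ft_force: [0.1, -0.4, -2.6]
grip_width: 0.337
[ 0.08912855 -0.4472433  -2.64235068] [ 0.02111586  0.22956461 -0.01612298]
```

```bash
python3 -m jog '[[0,0,-1,0],[0,0,-2,0],[0,0,-3,0],[0,0,-3,0],[0,0,-3,0],[0,0,-3,0],[0,0,-3,0],[0,0,-3,0]]' - -
python3 -c "
from h import *
s=get_state();print(s['ft_force'],s['torque'])"
```

```text
time: 13.6
position: [0.5093, 0.1011, 0.1806]
tool_rot: [3.132, -0.24, -0.0]
ft_force: [0.4, -0.1, -2.8]
grip_width: 0.334
[ 0.44287576 -0.1168786  -2.81334219] [ 0.12326369  0.21280503 -0.00814073]
```

```bash
python3 -m jog '[[0,0,-1,0],[0,0,-2,0],[0,0,-2,0],[0,0,-2,0],[0,0,-2,0],[0,0,-2,0],[0,0,-2,0],[0,0,-2,0]]' - -
python3 -c "
from h import *
s=get_state();print(s['ft_force'],s['torque'])"
```

```text
time: 14.6
position: [0.5093, 0.1011, 0.1786]
tool_rot: [3.132, -0.24, -0.0]
ft_force: [0.0, -1.1, -1.7]
grip_width: 0.332
[ 0.01666342 -1.0738763  -1.69311901] [0.13515934 0.18849827 0.02922633]
```

```bash
python3 -m jog '[[0.5,0,0,0],[1,-0.1,0,0],[1.5,-0.2,0,0],[2,-0.3,0,0],[2,-0.3,-0.5,0],[2,-0.3,-1,0],[2,-0.3,-1,0],[2,-0.3,-1,0]]' - -
python3 -c "
from h import *
s=get_state();print(s['ft_force'],s['torque'])
for n in('side','top'):snap(n,n+'6.png')
"
```

```text
time: 15.6
position: [0.5114, 0.1008, 0.1777]
tool_rot: [3.132, -0.24, 0.0]
ft_force: [0.2, 0.1, -2.4]
grip_width: 0.341
[ 0.15670467  0.07223866 -2.40103875] [0.03954784 0.18240721 0.06153512]
```

```bash
python3 -m jog '[[0.5,0,-0.5,0],[1,-0.1,-1,0],[1.5,-0.2,-1,0],[1.5,-0.2,-1.5,0],[1.5,-0.2,-2,0],[1.5,-0.2,-2,0],[1.5,-0.2,-2,0],[1.5,-0.2,-2,0]]' - -
python3 -c "
from h import *
s=get_state();print(s['ft_force'],s['torque'])
for n in('side','top'):snap(n,n+'6.png')
a=cv2.imread('pics/side6.png')[90:240,190:320];b=cv2.imread('pics/side6.png')[140:185,225:285]
o=np.zeros((540,800,3),np.uint8);o[:,:468]=cv2.resize(a,(468,540),interpolation=cv2.INTER_CUBIC);o[:240,475:795]=cv2.resize(b,(320,240),interpolation=cv2.INTER_CUBIC);cv2.imwrite('pics/c6.png',o)
"
```

```text
time: 16.7
position: [0.5133, 0.1007, 0.1759]
tool_rot: [-3.132, 0.24, -0.002]
ft_force: [1.4, -0.1, 2.0]
grip_width: 0.34
[ 1.37808315 -0.12405585  2.00030324] [ 0.0631861  -0.41061805  0.02161371]
```

View pics/c6.png

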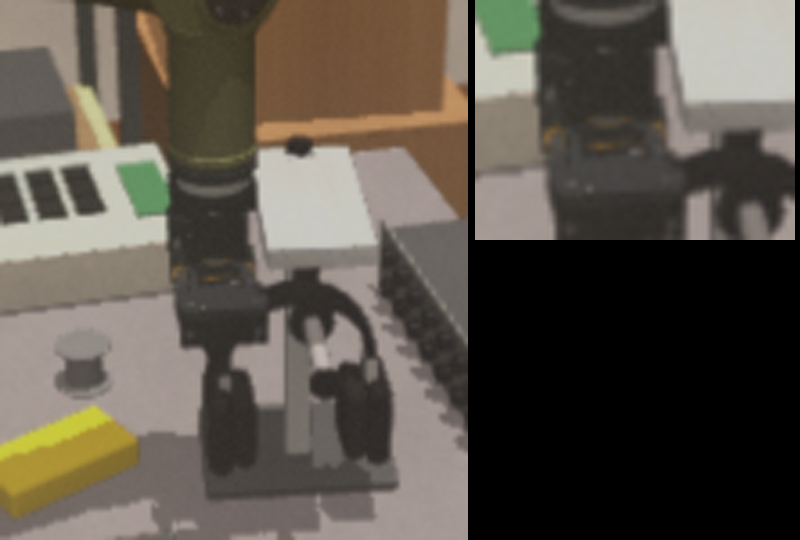

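```bash
python3 -m jog '[[0.5,-0.1,0,0],[1,-0.2,0,0],[1.5,-0.2,0,0],[2,-0.3,0,0],[2,-0.3,0,0],[2,-0.3,0,0],[2,-0.3,0,0],[2,-0.3,0,0]]' - -
python3 -c "
from h import *
s=get_state();print(s['ft_force'],s['torque'])"
```

```text
time: 17.8
position: [0.5133, 0.1005, 0.1757]
tool_rot: [3.131, -0.239, -0.004]
ft_force: [-9.8, -0.4, 6.1]
grip_width: 0.336
[-9.8372905  -0.42838141  6.11586401] [ 0.03049218  0.03154151 -0.0563279 ]
```

```bash
python3 -m jog '[[-0.7,0,0,0],[-1.5,0,0.3,0],[-2.2,0.2,0.6,0],[-2.5,0.3,0.6,0],[-2.5,0.3,0.6,0],[-2.5,0.3,0.6,0],[-2.5,0.3,0.6,0],[-2.5,0.3,0.6,0]]' - 50
python3 -c "
from h import *
s=get_state();print(s['ft_force'],s['torque'])"
python3 -m jog '[[0,0,0,0],[0,0,0,0],[0,0,0,0],[0,0,0,0],[0,0,0,0],[0,0,0,0],[0,0,0,0],[0,0,0,0]]' 0.1 5
python3 - <<'E'
from h import *
s=get_state();print(s['ft_force'],s['torque'])
for n in('side','top'):snap(n,n+'7.png')
g=cv2.cvtColor(cv2.imread('pics/side7.png'),cv2.COLOR_BGR2GRAY);h=cv2.cvtColor(cv2.imread('pics/side6.png'),cv2.COLOR_BGR2GRAY)
for r in range(160,222,4):print(r,''.join('#' if v<85 else '+' if v<110 else '.' for v in h[r,236:306]),''.join('#' if v<85 else '+' if v<110 else '.' for v in g[r,236:306]))
E
```

```text
time: 18.8
position: [0.5127, 0.1005, 0.1764]
tool_rot: [3.132, -0.241, 0.001]
ft_force: [4.6, 0.4, 1.9]
grip_width: 0.341
[4.62233291 0.41150611 1.86348657] [ 1.57417733e-01 -9.33855517e-01  3.22320151e-04]
time: 19.8
position: [0.5123, 0.1007, 0.1762]
tool_rot: [3.132, -0.24, -0.0]
ft_force: [0.1, 0.3, -0.1]
grip_width: 0.547
[ 0.09489733  0.33156373 -0.06892484] [0.06375051 0.04182273 0.06071154]
160 .#######################+..................................+######+.++ +#######################...................................+######+.++
164 .##+####################+..........++++###+................+#########+ .#######################+..........+++####+................+#########+
168 .+################++#####+.....+###########+...............########### ...+#############...+##+.........+##########+..............###########
172 ..+################################################........+########## ..+##################################################......+##########
176 ...##########################+...++###################+....++++####### ..+#############################+#####
[... 938 characters left out ...]
########+.....++++++++################....... .........+++++###################+.....+++++++++++++###############...
208 .........+#######################++.....+++++++################....... .........+#######################+......+++++++++++++##############+..
212 ++++++++++#######################+......++++++++##############+....... ++++++++++#######################+......++++++++++++++#############+..
216 ++++++++++###############################++++++++#############+....... ++++++++++###############################++++++++++++++++++++++++.....
220 ++++++++++#############################################+++++++++...... ++++++++++###################################################+++......
```

```bash
python3 -m jog '[[-3,0.5,0,0],[-8,1.2,0,0],[-15,2.3,0,0],[-25,3.9,0,0],[-38,5.9,0,0],[-55,8.5,0,0],[-70,10.8,0,0],[-80,12,0,0]]' - -
python3 - <<'E'
from h import *
s=get_state();print(s['position'],s['ft_force'],s['torque'])
import time
for n in('side','top'):snap(n,n+'8.png')
g=cv2.cvtColor(cv2.imread('pics/side8.png'),cv2.COLOR_BGR2GRAY)
h=cv2.cvtColor(cv2.imread('pics/side7.png'),cv2.COLOR_BGR2GRAY)
for r in range(160,224,3):print(r,''.join('#' if v<85 else '+' if v<110 else '.' for v in g[r,236:306]),''.join('#' if v<85 else '+' if v<110 else '.' for v in h[r,236:306]))
E
```

```text
time: 20.9
position: [0.4311, 0.1128, 0.1762]
tool_rot: [3.132, -0.24, 0.0]
ft_force: [-1.3, 0.3, 0.5]
grip_width: 0.546
[0.43113696 0.11277251 0.17622394] [-1.25503599  0.32237778  0.46009824] [-0.01209124 -0.02252104  0.02938535]
160 ...........................................................+######+.++ +#######################...................................+######+.++
163 ...........................................................+########++ +#++####################+..................................+########+.
166 .................................++#######+................+########## .#################++###+.........++#######+................+##########
169 ...............................+################+..........########### ...++###########+...+##++.....++###############+...........###########
172 .........................+###########################+.....+########## ..+##################################################......+##########
175 +.....................+#################################++.++++####### ..+#####################################################+..++++
[... 1643 characters left out ...]
########+......+++++++++++++++#############+. +++.....+########################++.....+++++++++++++##############+..
214 ..........++++###################+.....+++++++++++++++++#####+######.. ++++++++++#######################+.....+++++++++++++++#############+..
217 ..........+++++##########################++++++++++++#+++++++++....... ++++++++++###############################++++++++++++#+++++++++.......
220 ..........+++++###############################################++...... ++++++++++###################################################+++......
223 ...........####################################################+...... +++++++++++###################################################++......
```

```bash
python3 -m jog '[[-5,0,10,0],[-10,0,30,0],[-15,0,50,0],[-20,0,70,0],[-20,0,80,0],[-20,0,80,0],[-20,0,80,0],[-20,0,80,0]]' - -
cat > fit4.py <<'E'
exec(open('fit3.py').read())
from h import *
import sys
d=load('side')
st=np.load('pose.npy',allow_pickle=True)[0]
W=np.zeros((420,560));W[163:212,245:304]=1;W[163:206,264:286]=0;W[163:192,294:304]=0;W[200:212,264:290]=0;W[203:212,245:272]=0
m=(cv2.cvtColor(d['image'],cv2.COLOR_RGB2GRAY)<95).astype(float)
def pose(q): # lateral arch centre, s along rail, dz, yaw, tilt
    a,s,z,yaw,t=q; c=place(st,[a,-s,0])[0]
    return [c[0]-np.cos(st[2])*.105*np.sin(t),c[1]-np.sin(st[2])*.105*np.sin(t),z-.105*np.cos(t),yaw,t]
def ren(p):
    im=np.zeros((1680,2240),np.uint8)
    for P in parts: cv2.fillConvexPoly(im,cv2.convexHull((proj(d,place6(p,P))*4+1.5).round().astype(np.int32)),255)
    return cv2.resize(im,(560,420),interpolation=cv2.INTER_AREA)/255.
q=lambda v:(np.abs(cv2.GaussianBlur(ren(pose(v))-m,(0,0),.8))*W).sum()+((v[2]-.176)/.002)**2+((v[3]+.153)/.05)**2
best=None
for t in(-.15,0,.15):
    x0=np.array([0,.079,.176,-.153,t]);r=minimize(q,x0,method='Nelder-Mead',options=dict(maxiter=600,initial_simplex=x0+np.vstack([np.zeros(5),np.diag([.012,.015,.004,.06,.1])])))
    print(r.x.round(4),round(r.fun,1))
    if best is None or r.fun<best.fun:best=r
im=d['image'].copy();e=(ren(pose(best.x))>.5).astype(np.uint8);im=cv2.resize(im[130:240,220:320],None,fx=5,fy=5,interpolation=cv2.INTER_CUBIC);e=cv2.resize(e[130:240,220:320],None,fx=5,fy=5)
cs,_=cv2.findContours(e,cv2.RETR_LIST,cv2.CHAIN_APPROX_NONE);cv2.drawContours(im,cs,-1,(0,255,0),1);cv2.imwrite('pics/fin.png',im[:,:,::-1])
E
python3 - <<'E'
from h import *
snap('top','top9.png');a=load('side')['image'].astype(int);b=snap('side','side9.png')['image'].astype(int)
print(np.abs(a-b)[160:225,264:306].max(), get_state()['position'])
E
python3 fit4.py
```

```text
time: 22.0
position: [0.412, 0.1125, 0.2554]
tool_rot: [3.132, -0.24, -0.002]
ft_force: [-0.6, 0.2, -0.2]
grip_width: 0.549
101 [0.41203303 0.11256758 0.25562065]
[-0.004   0.0864  0.1761 -0.1733 -0.0668] 105.7
[-0.0044  0.0882  0.1767 -0.1727 -0.0725] 103.5
[-0.0036  0.0928  0.1793 -0.1938 -0.0419] 108.2
```

```bash
python3 -m jog '[[0,0,0,0],[0,0,0,0],[0,0,0,0],[0,0,0,0],[0,0,0,0],[0,0,0,0],[0,0,0,0],[0,0,0,0]]' - - >/dev/null
python3 - <<'E'
from h import *
a=load('side')['image'].astype(int);b=snap('side','side10.png')['image'].astype(int)
D=np.abs(a-b)[160:225,250:306].max(2);print(D.max(),(D>25).sum())
E
python3 fit4.py; sed -i 's/(v\[2\]-.176)\/.002/(v[2]-.176)\/.02/; s/for t in(-.15,0,.15)/for t in(-.06,.03)/' fit4.py; python3 fit4.py
```

```text
105 481
[ 0.0003  0.0894  0.1771 -0.1756 -0.156 ] 90.3
[-0.0003  0.097   0.1815 -0.169  -0.141 ] 96.6
[-0.0006  0.0956  0.181  -0.1382 -0.1754] 100.0
[ 0.0003  0.0904  0.1771 -0.1985 -0.1587] 88.4
[ 0.0007  0.0858  0.1754 -0.1767 -0.157 ] 90.1
```

View pics/fin.png

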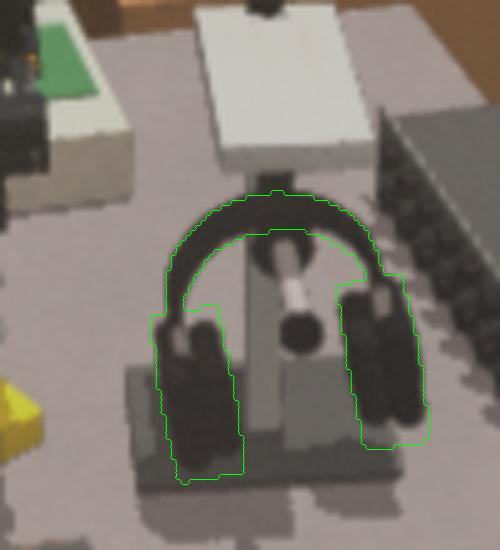

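```bash
sed -i 's/for t in(-.06,.03)/for t in(-.1,.0)/' fit4.py; for i in 1 2 3 4; do python3 -m jog '[[0,0,0,0],[0,0,0,0],[0,0,0,0],[0,0,0,0],[0,0,0,0],[0,0,0,0],[0,0,0,0],[0,0,0,0]]' - - | head -1
python3 - <<'E'
from h import *
a=load('side')['image'].astype(int);b=snap('side','w.png')['image'].astype(int)
D=np.abs(a-b)[160:225,250:306].max(2);print(D.max(),(D>25).sum())
E
python3 fit4.py; done
```

```text
time: 24.15
103 430
[-0.0029  0.087   0.1761 -0.2102 -0.0639] 102.7
[-0.0032  0.0873  0.1763 -0.1921 -0.0688] 101.3
time: 25.2
57 76
[-0.0026  0.0905  0.1776 -0.1817 -0.1038] 105.7
[-0.0025  0.0948  0.1803 -0.1834 -0.0927] 108.2
time: 26.25
30 1
[-0.0026  0.091   0.1779 -0.1901 -0.1057] 105.5
[-0.0032  0.0955  0.1795 -0.2029 -0.1163] 103.4
time: 27.3
7 0
[-0.0024  0.0911  0.1779 -0.1947 -0.1093] 103.3
[-0.0032  0.098   0.1811 -0.2138 -0.0982] 102.9
```

```bash
cat > cal.py <<'E'
exec(open('fit4.py').read().split("best=None")[0])
d=dict(load('side'));d['image']=cv2.imread('pics/side0.png')[:,:,::-1].copy()
m=(cv2.cvtColor(d['image'],cv2.COLOR_RGB2GRAY)<95).astype(float)
W=np.zeros((420,560));W[260:302,252:326]=1;W[255:276,262:275]*=0
def solve(f,x0,step):
    r=minimize(f,x0,method='Nelder-Mead',options=dict(maxiter=600,initial_simplex=x0+np.vstack([np.zeros(len(x0)),np.diag(step)])));return r.x.round(4),round(r.fun,1)
for y in(-.297,-.300):
    f=lambda v:(np.abs(cv2.GaussianBlur(ren([v[0],y,0,.02,v[1]])-m,(0,0),.8))*W).sum()
    print('standing calib x,tilt',solve(f,np.array([.525,0.]),[.01,.08]))
# hung, yaw and s fixed
d=load('side');m=(cv2.cvtColor(d['image'],cv2.COLOR_RGB2GRAY)<95).astype(float)
W=np.zeros((420,560));W[163:212,245:304]=1;W[163:206,264:286]=0;W[163:192,294:304]=0;W[200:212,264:290]=0;W[203:212,245:272]=0
for s in(.076,.079,.082,.086,.09):
    f=lambda v:(np.abs(cv2.GaussianBlur(ren(pose([v[0],s,v[1],-.145,v[2]]))-m,(0,0),.8))*W).sum()
    print('hung',s,solve(f,np.array([0,.176,-.05]),[.008,.005,.08]))
g=cv2.cvtColor(d['image'],cv2.COLOR_RGB2GRAY)
for r in range(162,228,2):print(r,''.join(' ' if v>140 else '.' if v>110 else ':' if v>85 else 'o' if v>66 else '#' for v in g[r,246:308]))
E
python3 cal.py
```

```text
standing calib x,tilt (array([ 0.536 , -0.0896]), np.float64(363.5))
standing calib x,tilt (array([ 0.5337, -0.0827]), np.float64(313.5))
hung 0.076 (array([-0.001 ,  0.1708, -0.1174]), np.float64(113.4))
hung 0.079 (array([-0.0015,  0.1716, -0.1202]), np.float64(113.4))
hung 0.082 (array([-0.002 ,  0.1735, -0.1156]), np.float64(112.3))
hung 0.086 (array([-0.0019,  0.1757, -0.1206]), np.float64(113.6))
hung 0.09 (array([-0.0028,  0.1777, -0.0995]), np.float64(113.6))
162 .                ................................:######o:.:::
164 .                 .......::::ooo:..........      :########o:.:
166 .                      ::o######:                :o########o::
168 .                    ..:o########o:..            o##########o:
170                  .:o###################o:.     .:o############
172               .:##########################o:    .:o###########
174            .:###############################o:  .:::o#########
176           .##########o:oo###########o::o######:..::::#########
178         .:#######o:.   :o####:::o###o    .o####o.   .:o#######
180        .o######o.    
[... 874 characters left out ...]
:....:::::::::::::##############o.    
208 ::::o###############ooo::.:..:::::::::::::o##############:    
210 ::::o###############ooo:::...::::::::::::::o#############:    
212 ::::oo##############ooo::.....::::::::::::::#############:    
214 ::::oo###############oo:.:...:::::::::::::::o#####o#####o.    
216 :::::o###############oooooooooo:::::::::::::::::::::o::.      
218 :::::oo##############oooooooooo:::::::::ooooooo::::::.        
220 :::::oo#############ooooooooooooooooooooooooooooooo:::.       
222 .ooooooo#######ooooooooooooooooooooooooooooooooooooo::.       
224 :oooooooooooooooooooooooooooooooooooooooooooooooo##ooo:       
226 :oooooooooooooooo####o#######o#ooooooooooooooooooo::..
```

Run:
```python
from h import *
t0=cv2.imread('pics/top0.png').astype(int);s0=cv2.imread('pics/side0.png').astype(int)
t=snap('top','top11.png')['image'][:,:,::-1].astype(int);s=snap('side','side11.png')['image'][:,:,::-1].astype(int)
p=load('side')['image'];w=cv2.imread('pics/w.png').astype(int);print('headset motion',np.abs(s-w)[160:225,250:306].max())
for n,a,b,(x0,y0,x1,y1) in[('box',t0,t,(286,188,316,230)),('mic',t0,t,(270,152,290,170)),('driver',t0,t,(282,265,348,292)),('mug',t0,t,(404,188,444,218)),('box_s',s0,s,(272,250,312,272)),('transf_s',s0,s,(218,238,242,260)),('transf',t0,t,(252,250,280,275)),('meter_s',s0,s,(190,195,230,222)),('spool',t0,t,(140,250,165,275)),('meter',t0,t,(182,250,224,306))]:
    D=np.abs(a-b)[y0:y1,x0:x1].max(2);print(n,D.max(),int((D>30).sum()))
close_job();print(get_state()['time'])
```

```text
headset motion 6
box 6 0
mic 5 0
driver 6 0
mug 5 0
box_s 69 92
transf_s 60 13
transf 107 155
meter_s 95 751
spool 38 7
meter 124 2318
the job is handed in; nothing more can be done
the job is handed in; nothing more can be done
```

The headphones are hanging on the rail with the band in the saddle groove, and the job is handed in at about 27 s of the 51 s allowed.

I gripped the band at its shoulder on the robot's side and slid the raised band in under the lamp. At the tongue I felt a light touch of about 2.4 N, then backed off about 5 mm and lowered it onto the sleeve. On release it slid to the middle of the sleeve by itself. The gripper then withdrew sideways and up.

**Contact with the stand:** one light press, about 10 N sideways at the wrist. I took it to be the gripper body against the lamp's edge and backed off at once.

**Last checks:**
- **Still:** it swung for a few seconds, then showed no motion beyond image noise over the last second.
- **Seated:** the fitted height of the band matches it resting in the groove, not up on the lip. The camera's own fit along the rail was less certain: it put the band anywhere from 76 to 98 mm from the post with nearly equal fit. The tongue touch puts it near 79 mm, so I relied on that.
- **Straight:** it is not perfectly straight. The raw fit gave about 6° of tilt. The same fit read about 5° on the headphones when they stood level, so I put the true tilt at about 2 to 3°, 1 to 3 mm off centre. I left it there rather than risk a nudge.
- **Other things on the bench:** in the top view the project box, microphone head, screwdriver and mug are pixel-identical to the start. The regions around the meter, transformer and spool did differ. I put that down to the arm and its shadow covering them, since nothing came near them, but I could not confirm it.

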